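# Fold the ratchet-propped order-tablet stand flat

### The arm

A 6-joint arm with a two-finger parallel gripper is mounted at the origin on the work surface. World frame = base frame: x ahead of the robot, y to its left, z up, the work surface at z = 0. Lengths are in m, angles in degrees, forces in N, time in s.
With the tool pointing down it reaches from about 0.35 to 0.875 m from the base axis. Payload 4.2 kg.
Tool frame: the origin (TCP) lies midway between the tips of the shut fingers; the grasp point (between the pads) lies 19 mm behind it; z points along the fingers, y is the line along which they close (so a half turn about z gives the same grasp; the last joint's range is limited). The gripper opens to 87 mm and grips with 3 to 60 N. Pads are 19 mm wide; open, the fingers measure 117 mm over their backs; the gripper's body (75 mm by 190 mm) begins 51 mm behind the grasp point.
Start: joints at [-50.329, 22.042, 0.453, 0, -68.411, -14.817], TCP at [0.263, -0.567, 0.223] pointing down, gripper open.
Joint ranges: [-179.83, 179.83], [-69.29, 118.12], [-61.27, 80.66], [-181.25, 117.63], [-171.15, -9.14], [-177.46, 177.46]. Speed limits (degrees/s): [159.86, 159.86, 180, 180, 180, 180].

### API

Orientations are given as a 3x3 rotation matrix whose columns are the frame's x, y, z axes.
In Python, from station import r, cams gives the robot as it stands.
- The arm moves only by the tool play_rows, never from a script. Its argument "commands" is text: rows parted by semicolons, each of 6 numbers parted by spaces: the shift along the world's x, y, z normalised to -1 to 1, where 1 is 30 mm, then the turn, a rotation vector about the world's x, y, z normalised to -1 to 1, where 1 is 0.15 rad. A call has 1 to 20 rows; each row shifts and turns the commanded pose from where the row before left it; what a row does not reach is not made up. A row lasts 1/10 s, in which the tool goes at most 50 mm and 8.59 degrees, less where a joint would pass 70% of its speed; a pose out of reach is approached as far as the arm can. A call with a number of a shift or a turn outside -1 to 1 is refused whole. A call with a gripper value outside its range is refused whole. "grip" is the finger opening in mm, from 0 to 87, set as the call begins (left out, the last holds). The fingers move at their own pace and stop on an object; the grip force is fixed at half the most. Time passes only in rows, so rows that do not move let the fingers close. It gives the time, the measured TCP pose, the force, the opening and the grip force at its end, in the units of the state.
- r.sense(): the state, without advancing time (a new reading comes with each control period).
- cams.capture(name): name is "side" or "top" or "wrist"; returns (picture, depth): 420x560x3 uint8, blue, green, red; 420x560 float32, m along the optical axis (not along the pixel's ray), 0 where there is no reading.
- cams.camera_info(name): a dict with "mtx" (3x3 intrinsics, pixels), "R" (3x3) and "t" (3): a world point X has camera coordinates R X + t. Camera axes: x right, y down, z forward; pixel columns grow to the right and rows downward; lengths in m; the calibration is good to about 2 mm. A picture is of the moment at which its call begins: read the wrist's pose just before it. camera_info takes no time and is no camera call; for the wrist camera it gives the pose at the moment of the call.
- r.finish_job(): hands the job in; it is judged then, once.
The state is a dict: "time_s": time; "joints": joint angles; "joint_velocities": joint speeds; "effort": joint torques, N m; "tcp_pos": TCP position; "ee_rot": TCP orientation; "wrist_force": force on the tool from outside, world axes, zero at the start; "moment": the same for the moment, N m; "gripper_width": opening from 0.0 (shut) to 1.0 (fully open); "gripper_force": force on a finger pad.
Only numpy, scipy, OpenCV 4.12 (cv2) and the standard library are available. Lean on these libraries where they do the work, as an engineer would, in place of code of your own. Each camera call takes 0.05 s, during which the arm holds its last target. There are 200 camera calls.

### The job

Service is over: fold the order-tablet stand flat so the pass can be wiped. Lift its board by the steel bar, up through the notches and on past the top one until the red pawl is thrown clear, then let the board down gently, without dropping it, until it lies flat on its rests, and let go. Do not disturb the oil bottle and the bowl beside the stand.

Things in the scene. Friction and masses are not known exactly. Their poses are not given: they have to be found in the camera images.
- stand: Fixed tablet stand, steel base plate 170 x 270 x 12 mm. Origin on the counter straight below the hinge axis, midway between its sides; z up, y along the hinge, -x from the hinge to the board's free edge, roughly towards the robot (yaw up to 0.35 rad). Base plate from x = -135 to +35 mm; under the lift bar the counter is clear.
- hinge (a point): Middle of the hinge axis, 100 mm above the counter; same axes as the stand. It carries a white board 142 x 190 x 9 mm with a black tablet fixed on it, about 0.6 kg in all: about 4 N lifts it at the bar.
- board (a joint): Board angle, rad: 0 flat on its two rests, growing as the free edge rises. It starts propped in the lowest notch, about 0.35; the others are at about 0.56 and 0.77; at 1.20 to 1.25 a yellow pin throws the pawl clear; hard stop at 1.40. Let go before that, it falls back to the last notch passed; after it, nothing holds the board up.
- bar (a point): Centre of the lift bar: round steel, 12 mm thick, 120 mm long, parallel to the hinge and 190 mm from its axis, held at its ends by legs from the board's free edge, with a 34 mm open gap to that edge. Lift it from below with a finger (tilted forward), or pinch it. Its axes turn with the board (at angle 0 they are the stand's).
- pawl (a joint): Angle of the red pawl, rad: about -0.50 leaning into the notches (holding), 0.45 thrown out, towards the board's free edge. It tips over by its own weight near -0.05 and then stays thrown out.
- pawl_tip (a point): Tip of the red pawl, a 66 mm strut pivoted at the base on the stand's +y side, outside the board, next to a steel disc with three brass pins (the notches) and one yellow throw-out pin.
- oil: Amber oil bottle 62 mm in diameter, 190 mm tall, loose, beside the stand on its -y side. Origin at the centre of its underside.
- bowl: White bowl 130 mm in diameter, 60 mm tall, loose, beside the stand on its +y side. Origin at the centre of its underside.

How it is judged (in metres and radians):
On the way:
1. The board has been lifted past the top notch and the red pawl is thrown clear (board above 1.1 rad with the pawl above 0.3 rad) (value of joint board above 1.1 rad and value of joint pawl above 0.3 rad), for 0.05 s.
At the end, for the whole second after the job is handed in: The board lies flat on its rests (angle below 0.04 rad) and still, with the pawl thrown out (above 0.3 rad) (value of joint board below 0.04 rad and value of joint pawl above 0.3 rad and velocity of joint board between -0.1 and 0.1 rad/s); the robot touches nothing.
It fails at once if The board is dropped: it swings down faster than 4.5 rad/s (as when let go more than about 40 mm up at the bar) (velocity of joint board below -4.5 rad/s).
It fails at once if The oil bottle is shoved more than 30 mm or tipped by more than 0.3 rad (distance of oil from where it was at the start of the episode above 0.03 m or angle between oil's own z axis and vertical above 0.3 rad).
It fails at once if The bowl is shoved more than 30 mm or tipped by more than 0.3 rad (distance of bowl from where it was at the start of the episode above 0.03 m or angle between bowl's own z axis and vertical above 0.3 rad).
It also fails if it takes over 42 s, if anything falls off the work surface, if the arm or the gripper's body presses on something with over 40 N, if the wrist force passes 120 N, or if a joint passes its speed limit or range.

## Working session

There is one attempt and no reset: what is moved stays moved. The work goes in short steps, Python scripts to look and compute and a tool call to move; the robot and the scene stay as the last step left them, time stands still between calls to the robot, and variables do not carry over. Pictures are saved under pics/ and viewed, at most 10 in all, crops included, and the job is handed in when it is done.

Besides the shell and the picture viewer there is one more tool, called after "Request:" by a JSON object that holds its "api" and its "payload". play_rows: Moves the arm, as the interface text tells. Scaled input: -1 to 1 covers 30 mm each way for a shift and 0.15 rad each way for a turn. Its arguments: {"type":"object","properties":{"commands":{"type":"string"},"grip":{"type":"number"}},"required":["commands"]}

```bash
mkdir -p pics; cat > h.py <<'E'
import numpy as np, cv2
from station import r, cams
def pts(name):
    i=cams.camera_info(name); p,d=cams.capture(name)
    v,u=np.mgrid[0:420,0:560]; K=np.array(i["mtx"])
    c=np.stack([(u-K[0,2])/K[0,0]*d,(v-K[1,2])/K[1,1]*d,d],-1)
    W=(c-np.array(i["t"]).ravel())@np.array(i["R"])
    W[d==0]=np.nan
    return p,d,W
E
python3 - <<'E'
from h import *
ps=[]
for n in("side","top"):
    p,d,W=pts(n); np.savez("%s0.npz"%n,p=p,d=d,W=W); cv2.imwrite("pics/%s0.png"%n,p)
    i=cams.camera_info(n); print(n,-np.array(i["R"]).T@np.array(i["t"]).ravel(),(d>0).mean(),i["mtx"][0][0])
E
```

```text
side [0.24447964 0.51314031 0.52112581] 0.9960756802721088 392.43658607870094
top [0.47240027 0.05147039 0.93241986] 0.9957780612244898 396.47476143759854
```

View pics/side0.png

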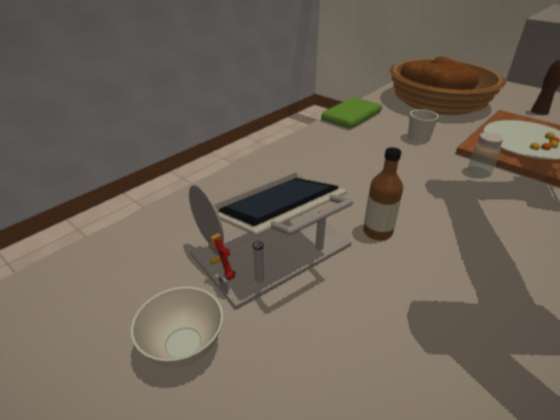

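View pics/top0.png

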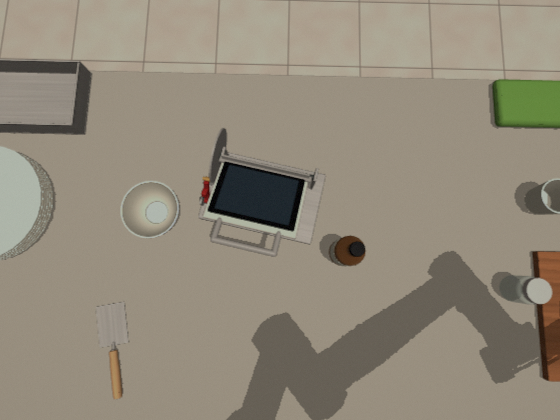

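Side view: the stand is centred near (270,230), with the bar around (313,215), the pawl at (225,258), the bottle at (383,200) and the bowl at (180,325). Top view: the bar runs from about (213,240) to (278,252), the back (hinge) rod from (222,157) to (313,178), the bottle is at (350,250) and the bowl at (150,210).

```bash
python3 - <<'E'
from h import *
np.set_printoptions(precision=4,suppress=True)
f=np.load("top0.npz"); W=f["W"]; p=f["p"]
sub=W[225:262,205:290]
for c in (218,225,235,245,255,265,272,276):
    col=W[225:262,c]; k=[(225+i,*np.round(q*1000).astype(int)) for i,q in enumerate(col) if q[2]>0.10]
    print(c,k[-7:])
# tablet plane from dark pixels
m=(p.max(2)<40); m[:150]=0;m[245:]=0;m[:,:205]=0;m[:,310:]=0
m=cv2.erode(m.astype(np.uint8),np.ones((5,5)))>0
P=W[m];P=P[P[:,2]>.1]; c=P.mean(0);n=np.linalg.svd(P-c,full_matrices=False)[2][2];n*=np.sign(n[2]);print("tablet",len(P),c,n,"tilt",np.arccos(n[2]),"yaw",np.arctan2(n[1],n[0]))
rect=cv2.minAreaRect(P[:,:2].astype(np.float32));print(rect)
for nme,(u0,u1,v0,v1) in dict(oil=(330,375,230,270),bowl=(115,185,175,245)).items():
    Q=W[v0:v1,u0:u1].reshape(-1,3);Q=Q[Q[:,2]>.03];print(nme,Q.min(0),Q.max(0))
E
python3 - <<'E'
import cv2
a=cv2.imread('pics/top0.png')[140:270,180:380]; b=cv2.imread('pics/side0.png')[170:300,170:370]
import numpy as np
cv2.imwrite('pics/c0.png',cv2.resize(np.hstack([a,b]),None,fx=2,fy=2,interpolation=cv2.INTER_CUBIC))
E
```

```text
218 [(232, np.int64(535), np.int64(170), np.int64(160)), (238, np.int64(523), np.int64(168), np.int64(169)), (239, np.int64(521), np.int64(167), np.int64(171)), (240, np.int64(519), np.int64(167), np.int64(169)), (241, np.int64(517), np.int64(167), np.int64(171)), (242, np.int64(515), np.int64(167), np.int64(168)), (243, np.int64(513), np.int64(167), np.int64(167))]
225 [(239, np.int64(521), np.int64(154), np.int64(167)), (240, np.int64(519), np.int64(154), np.int64(169)), (241, np.int64(517), np.int64(154), np.int64(169)), (242, np.int64(515), np.int64(154), np.int64(168)), (243, np.int64(514), np.int64(154), np.int64(168)), (244, np.int64(512), np.int64(153), np.int64(170)), (245, np.int64(510), np.int64(154), np.int64(168))]
235 [(225, np.int64(550), np.int64(138), np.int64(150)), (242, np.int64(516), np.int64(135), np.int64(169)), (243, np.int64(514), np.int64(134), np.int64(171)), (244, np.int64(512), np.int64(135), np.int64(169)), (245, np.int64(510), np.int64(134), np.int64(170)), (246, np.int64(508), np.int64(134), np.int64(172)), (247, np.int64(506), np.int64(135), np.int64(
[... 1445 characters left out ...]
 np.int64(168))]
276 [(248, np.int64(506), np.int64(56), np.int64(168)), (249, np.int64(504), np.int64(56), np.int64(167)), (250, np.int64(503), np.int64(56), np.int64(164)), (251, np.int64(500), np.int64(56), np.int64(168)), (252, np.int64(499), np.int64(56), np.int64(165)), (253, np.int64(497), np.int64(56), np.int64(168)), (254, np.int64(495), np.int64(56), np.int64(166))]
tablet 114 [0.6051 0.0701 0.1402] [ 0.3319 -0.0712  0.9406] tilt 0.3463333237169785 yaw -0.21144864316545373
((0.6145133972167969, 0.09655393660068512), (0.16268855333328247, 0.10259567201137543), 78.1763687133789)
oil [ 0.4773 -0.1232  0.0303] [ 0.5364 -0.0631  0.1938]
bowl [0.5283 0.277  0.03  ] [0.6545 0.4052 0.0645]
```

View pics/c0.png

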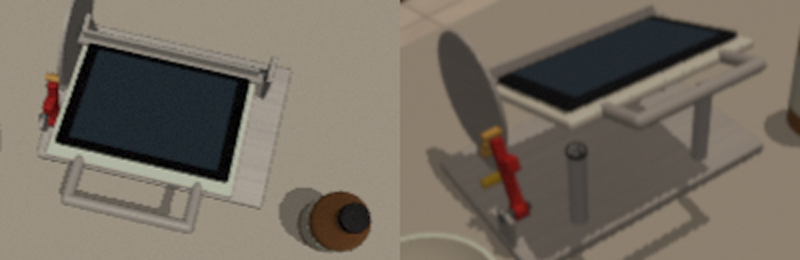

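Crop: the bar is clearly seen as a U-handle ahead of the white board (crop 65–195, 165–225), with the gap open. The bar centre is about (0.507, 0.112, 0.164) with yaw about -0.217. That puts it 64 mm above the hinge, which agrees with an angle of 0.346. I'll pinch it with the tool pointing vertically down.

```bash
python3 - <<'E'
from h import *
np.set_printoptions(precision=4,suppress=True)
s=r.sense();print(s["time_s"],s["tcp_pos"],s["ee_rot"],s["joints"])
y=np.array(s["ee_rot"])[:,1]
for sg in(1,-1):
    e=sg*np.array([.9765,-.2153]); print(sg,np.arctan2(y[0]*e[1]-y[1]*e[0],y[:2]@e))
E
```

```text
0.1 [ 0.2625 -0.5666  0.2216] [[-0.9074 -0.4202 -0.0009]
 [-0.4202  0.9074  0.0017]
 [ 0.0001  0.002  -1.    ]] [-50.3288  22.0843   0.3861  -0.024  -68.4123 -14.8155]
1 -2.2214655215716475
-1 0.9201271320181457
```

Request:
{"api": "play_rows", "payload": {"commands": "0 0 0.9 0 0 0;0 0 0.9 0 0 0;0 0 0.9 0 0 0;0 0.4 0.9 0 0 0;0.34 0.94 0 0 0 0.4;0.34 0.94 0 0 0 0.4;0.34 0.94 0 0 0 0.4;0.34 0.94 0 0 0 0.4;0.34 0.94 0 0 0 0.4;0.34 0.94 0 0 0 0.4;0.34 0.94 0 0 0 0.4;0.34 0.94 0 0 0 0.4;0.34 0.94 0 0 0 0.4;0.34 0.94 0 0 0 0.4;0.34 0.94 0 0 0 0.4;0.34 0.94 0 0 0 0.4;0.34 0.94 0 0 0 0.4;0.34 0.94 0 0 0 0.4;0.34 0.94 0 0 0 0.4;0.34 0.94 0 0 0 0.13", "grip": 28}}

```text
time_s: 2.1
tcp_pos: [0.4258, -0.1026, 0.3302]
ee_rot: [[-0.214, -0.977, -0.001], [-0.977, 0.214, 0.0], [-0.0, 0.001, -1.0]]
wrist_force: [1.0, -0.6, -0.2]
gripper_width: 0.324
gripper_force: 0.0
```

Request:
{"api": "play_rows", "payload": {"commands": "0.34 0.9 0 0 0 0;0.34 0.9 0 0 0 0;0.34 0.9 0 0 0 0;0.34 0.9 0 0 0 0;0.34 0.9 0 0 0 0;0.34 0.9 0 0 0 0;0.34 0.9 -0.9 0 0 0;0.32 0.85 -0.9 0 0 0;0 0 -0.8 0 0 0;0 0 0 0 0 0;0 0 0 0 0 0"}}

```text
time_s: 3.2
tcp_pos: [0.507, 0.1104, 0.2528]
ee_rot: [[-0.216, -0.976, -0.0], [-0.976, 0.216, -0.001], [0.001, 0.0, -1.0]]
wrist_force: [-0.6, -0.8, 1.4]
gripper_width: 0.32
gripper_force: 0.0
```

```bash
python3 - <<'E'
from h import *
np.set_printoptions(precision=4,suppress=True)
s=r.sense();print(s["tcp_pos"])
p,d,W=pts("wrist"); cv2.imwrite("pics/w1.png",p)
m=(W[...,2]>.155)&(W[...,2]<.18)
print(m.sum(),W[m].min(0),W[m].max(0))
v,u=np.where(m);
if len(v): print(u.min(),u.max(),v.min(),v.max())
P=W[m]
for y0 in np.arange(.06,.17,.01):
    q=P[abs(P[:,1]-y0)<.003]
    if len(q): print(round(y0,3),len(q),q[:,0].min(),q[:,0].max(),q[:,2].max())
E
```

```text
[0.507  0.1104 0.2528]
6873 [0.4916 0.0211 0.155 ] [0.7341 0.1906 0.1725]
42 289 97 348
0.06 631 0.49164015746207523 0.5681143103630392 0.17175693598106193
0.07 342 0.49323413369186353 0.571076811919907 0.17200360150084545
0.08 323 0.49530327595327783 0.5725442777212089 0.17251868950690544
0.09 310 0.49740958924918877 0.5729281243735836 0.1720731064188631
0.1 304 0.4997008803457844 0.5751155170048767 0.17223346129689884
0.11 303 0.5011523394608891 0.578615343787771 0.17205185387800875
0.12 296 0.503061098333527 0.5822411985189583 0.1716673004139705
0.13 250 0.5052093957374256 0.581165495017466 0.17209396656703402
0.14 170 0.5073649494382542 0.570050564609651 0.1716674554577425
0.15 153 0.5094700066445853 0.5720112216452109 0.171925243857581
0.16 110 0.5118220380683607 0.524755732896786 0.1715599428203727
```

View pics/w1.png

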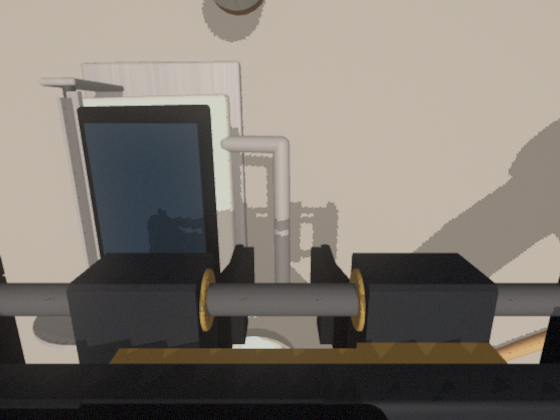

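The wrist view shows the bar (column 282) centred between the fingers (columns 250 and 315), and the gap is clear. I'll descend and close.

Request:
{"api": "play_rows", "payload": {"commands": "0 0 -0.6 0 0 0;0 0 -0.6 0 0 0;0 0 -0.6 0 0 0;0 0 -0.6 0 0 0;0 0 -0.6 0 0 0;0 0 -0.6 0 0 0;0 0 0 0 0 0;0 0 0 0 0 0"}}

```text
time_s: 4.05
tcp_pos: [0.508, 0.1106, 0.1462]
ee_rot: [[-0.216, -0.976, 0.003], [-0.976, 0.216, 0.001], [-0.001, -0.002, -1.0]]
wrist_force: [-0.3, -0.9, 0.1]
gripper_width: 0.323
gripper_force: 0.0
```

Request:
{"api": "play_rows", "payload": {"commands": "0 0 0 0 0 0;0 0 0 0 0 0;0 0 0 0 0 0;0 0 0 0 0 0;0 0 0 0 0 0;0 0 0 0 0 0", "grip": 6}}

```text
time_s: 4.65
tcp_pos: [0.5074, 0.1108, 0.1449]
ee_rot: [[-0.215, -0.977, 0.001], [-0.977, 0.215, 0.0], [-0.001, -0.001, -1.0]]
wrist_force: [1.1, 0.5, 1.2]
gripper_width: 0.129
gripper_force: 30.0
```

```bash
python3 - <<'E'
import numpy as np
ex=np.array([.9765,-.2153,0]);H=np.array([.6815,.0735,.1])
f=lambda a:H-.19*np.cos(a)*ex+.19*np.sin(a)*np.array([0,0,1])
A=np.concatenate([np.arange(.346,1.28,.05),[1.29]]);
for A in (A,A[::-1],np.append(np.arange(1.29,0,-.05),0)):
  print(";".join("%.2f %.2f %.2f 0 0 0"%tuple((f(b)-f(a))/.03) for a,b in zip(A,A[1:])),len(A)-1)
print(f(.346),f(1.29),f(0))
E
```

```text
0.11 -0.02 0.30 0 0 0;0.13 -0.03 0.29 0 0 0;0.14 -0.03 0.28 0 0 0;0.15 -0.03 0.27 0 0 0;0.17 -0.04 0.27 0 0 0;0.18 -0.04 0.26 0 0 0;0.19 -0.04 0.25 0 0 0;0.20 -0.05 0.24 0 0 0;0.22 -0.05 0.23 0 0 0;0.23 -0.05 0.22 0 0 0;0.24 -0.05 0.20 0 0 0;0.25 -0.05 0.19 0 0 0;0.26 -0.06 0.18 0 0 0;0.26 -0.06 0.17 0 0 0;0.27 -0.06 0.15 0 0 0;0.28 -0.06 0.14 0 0 0;0.28 -0.06 0.12 0 0 0;0.29 -0.06 0.11 0 0 0;0.26 -0.06 0.08 0 0 0 19
-0.26 0.06 -0.08 0 0 0;-0.29 0.06 -0.11 0 0 0;-0.28 0.06 -0.12 0 0 0;-0.28 0.06 -0.14 0 0 0;-0.27 0.06 -0.15 0 0 0;-0.26 0.06 -0.17 0 0 0;-0.26 0.06 -0.18 0 0 0;-0.25 0.05 -0.19 0 0 0;-0.24 0.05 -0.20 0 0 0;-0.23 0.05 -0.22 0 0 0;-0.22 0.05 -0.23 0 0 0;-0.20 0.05 -0.24 0 0 0;-0.19 0.04 -0.25 0 0 0;-0.18 0.04 -0.26 0 0 0;-0.17 0.04 -0.27 0 0 0;-0.15 0.03 -0.27 0 0 0;-0.14 0.03 -0.28 0 0 0;-0.13 0.03 -0.29 0 0 0;-0.11 0.02 -0.30 0 0 0 19
-0.29 0.07 -0.10 0 0 0;-0.29 0.06 -0.11 0 0 0;-0.28 0.06 -0.12 0 0 0;-0.28 0.06 -0.14 0 0 0;-0.27 0.06 -0.15 0 0 0;-0.26 0.06 -0.17 0 0 0;-0.25 0.06 -0.18 0 0 0;-0.25 0.05 -0.19 0 0 0;-0.24 0.05 -0.21 0 0 0;-0.23 0.05 -0.22 0 0 0;-0.21 0.05 -0.23 0 0 0;-0.20 0.04 -0.24 0 0 0;-0.19 0.04 -0.25 0 0 0;-0.18 0.04 -0.26 0 0 0;-0.17 0.04 -0.27 0 0 0;-0.15 0.03 -0.28 0 0 0;-0.14 0.03 -0.28 0 0 0;-0.12 0.03 -0.29 0 0 0;-0.11 0.02 -0.30 0 0 0;-0.10 0.02 -0.30 0 0 0;-0.08 0.02 -0.31 0 0 0;-0.07 0.01 -0.31 0 0 0;-0.05 0.01 -0.31 0 0 0;-0.04 0.01 -0.31 0 0 0;-0.02 0.00 -0.32 0 0 0;-0.00 0.00 -0.25 0 0 0 26
[0.5069604  0.11198272 0.16443614] [0.63008438 0.08483618 0.28255866] [0.495965 0.114407 0.1     ]
```

The bar is gripped: the opening reads about 11 mm at 30 N. I'll lift along the arc in two parts.

Request:
{"api": "play_rows", "payload": {"commands": "0.11 -0.02 0.30 0 0 0;0.13 -0.03 0.29 0 0 0;0.14 -0.03 0.28 0 0 0;0.15 -0.03 0.27 0 0 0;0.17 -0.04 0.27 0 0 0;0.18 -0.04 0.26 0 0 0;0.19 -0.04 0.25 0 0 0;0.20 -0.05 0.24 0 0 0"}}

```text
time_s: 5.45
tcp_pos: [0.5437, 0.1029, 0.2102]
ee_rot: [[-0.216, -0.976, -0.003], [-0.976, 0.216, 0.001], [-0.001, 0.003, -1.0]]
wrist_force: [-3.8, 5.0, -0.5]
gripper_width: 0.13
gripper_force: 30.0
```

Forces are low, so I'll carry on up.

Request:
{"api": "play_rows", "payload": {"commands": "0.22 -0.05 0.23 0 0 0;0.23 -0.05 0.22 0 0 0;0.24 -0.05 0.20 0 0 0;0.25 -0.05 0.19 0 0 0;0.26 -0.06 0.18 0 0 0;0.26 -0.06 0.17 0 0 0;0.27 -0.06 0.15 0 0 0;0.28 -0.06 0.14 0 0 0;0.28 -0.06 0.12 0 0 0;0.29 -0.06 0.11 0 0 0;0.26 -0.06 0.08 0 0 0;0 0 0 0 0 0;0 0 0 0 0 0;0 0 0 0 0 0"}}

```text
time_s: 6.85
tcp_pos: [0.6308, 0.0841, 0.2663]
ee_rot: [[-0.215, -0.977, 0.004], [-0.977, 0.215, 0.001], [-0.002, -0.003, -1.0]]
wrist_force: [-2.7, 4.6, 5.7]
gripper_width: 0.125
gripper_force: 30.0
```

```bash
python3 - <<'E'
from h import *
p,d,W=pts("side"); cv2.imwrite("pics/s2.png",cv2.resize(p[90:360,120:420],None,fx=2,fy=2))
E
```

```text
(no output)
```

View pics/s2.png

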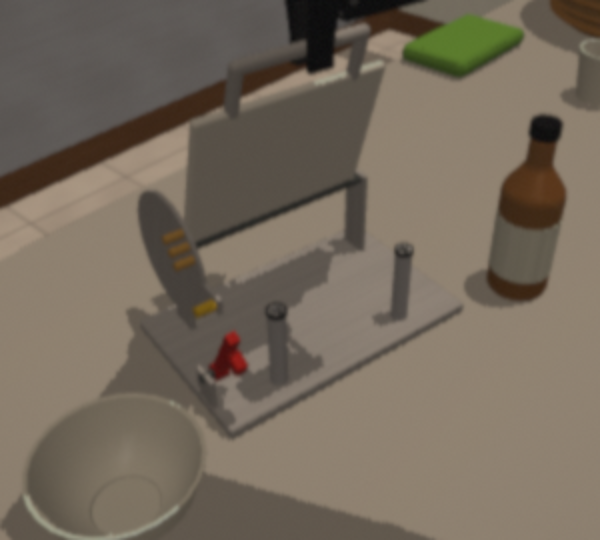

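The board stands near vertical, held by the bar. The yellow pin (205,308) has passed, and the red pawl (230,355) looks tipped out. I'll confirm that in 3D.

```bash
cat >> h.py <<'E'
def red(p,W):
    q=p.astype(int); m=(q[...,2]>80)&(q[...,1]<40)&(q[...,0]<40)
    P=W[m];P=P[(abs(P[:,0]-.62)<.13)&(abs(P[:,1]-.18)<.12)&(P[:,2]<.15)&(P[:,2]>.0)]
    d=P-np.array([.6815,.0735,0]);X=d[:,:2]@[.9765,-.2153]*1000;Z=P[:,2]*1000
    print(len(P),"x",X.min().round(),X.max().round(),"z",Z.min().round(),Z.max().round(),"x at top",X[Z>Z.max()-8].mean().round(),"x low",X[Z<Z.min()+8].mean().round())
E
python3 - <<'E'
from h import *
f=np.load("side0.npz");red(f["p"],f["W"])
f=np.load("top0.npz");red(f["p"],f["W"])
for n in("side","top"): red(*[pts(n)[i] for i in(0,2)])
E
```

```text
226 x -101.0 -61.0 z 36.0 97.0 x at top -74.0 x low -98.0
95 x -100.0 -61.0 z 43.0 99.0 x at top -75.0 x low -96.0
105 x -135.0 -90.0 z 39.0 98.0 x at top -122.0 x low -95.0
89 x -132.0 -85.0 z 35.0 101.0 x at top -119.0 x low -89.0
```

The pawl is thrown clear: its tip moved from x = -74 to -122 mm against a base at about -95, an angle of roughly 0.45 rad. I'll lower the board along the arc.

Request:
{"api": "play_rows", "payload": {"commands": "-0.29 0.07 -0.10 0 0 0;-0.29 0.06 -0.11 0 0 0;-0.28 0.06 -0.12 0 0 0;-0.28 0.06 -0.14 0 0 0;-0.27 0.06 -0.15 0 0 0;-0.26 0.06 -0.17 0 0 0;-0.25 0.06 -0.18 0 0 0;-0.25 0.05 -0.19 0 0 0;-0.24 0.05 -0.21 0 0 0;-0.23 0.05 -0.22 0 0 0;-0.21 0.05 -0.23 0 0 0;-0.20 0.04 -0.24 0 0 0;-0.19 0.04 -0.25 0 0 0;-0.18 0.04 -0.26 0 0 0;-0.17 0.04 -0.27 0 0 0;-0.15 0.03 -0.28 0 0 0;-0.14 0.03 -0.28 0 0 0;-0.12 0.03 -0.29 0 0 0"}}

```text
time_s: 8.9
tcp_pos: [0.51, 0.1097, 0.1515]
ee_rot: [[-0.216, -0.976, -0.0], [-0.976, 0.216, -0.001], [0.001, -0.0, -1.0]]
wrist_force: [1.5, -2.6, -1.8]
gripper_width: 0.126
gripper_force: 30.0
```

Request:
{"api": "play_rows", "payload": {"commands": "-0.11 0.02 -0.30 0 0 0;-0.10 0.02 -0.30 0 0 0;-0.08 0.02 -0.31 0 0 0;-0.07 0.01 -0.31 0 0 0;-0.05 0.01 -0.31 0 0 0;-0.04 0.01 -0.31 0 0 0;-0.02 0 -0.22 0 0 0;0 0 0 0 0 0;0 0 0 0 0 0"}}

```text
time_s: 9.8
tcp_pos: [0.4969, 0.1126, 0.0901]
ee_rot: [[-0.216, -0.976, 0.001], [-0.976, 0.216, -0.0], [0.0, -0.001, -1.0]]
wrist_force: [4.0, -5.0, -2.2]
gripper_width: 0.128
gripper_force: 30.0
```

Request:
{"api": "play_rows", "payload": {"commands": "0 0 -0.1 0 0 0;0 0 -0.1 0 0 0;0 0 0 0 0 0;0 0 0 0 0 0"}}

```text
time_s: 10.2
tcp_pos: [0.4967, 0.1126, 0.0842]
ee_rot: [[-0.216, -0.976, 0.001], [-0.976, 0.216, -0.0], [0.0, -0.001, -1.0]]
wrist_force: [4.4, -4.5, -0.8]
gripper_width: 0.126
gripper_force: 30.0
```

Request:
{"api": "play_rows", "payload": {"commands": "0 0 -0.08 0 0 0;0 0 0 0 0 0;0 0 0 0 0 0"}}

```text
time_s: 10.5
tcp_pos: [0.4968, 0.1126, 0.083]
ee_rot: [[-0.215, -0.977, 0.001], [-0.977, 0.215, -0.0], [-0.0, -0.001, -1.0]]
wrist_force: [0.1, -4.9, 4.9]
gripper_width: 0.125
gripper_force: 30.0
```

The upward force has risen by about 6 N, so the board is on its rests. I'll release and retreat straight up.

Request:
{"api": "play_rows", "payload": {"commands": "0 0 0 0 0 0;0 0 0 0 0 0;0 0 0 0 0 0;0 0 0 0 0 0;0 0 0 0 0 0", "grip": 28}}

```text
time_s: 11.0
tcp_pos: [0.496, 0.1129, 0.0819]
ee_rot: [[-0.216, -0.976, -0.0], [-0.976, 0.216, 0.0], [0.0, 0.0, -1.0]]
wrist_force: [0.5, 0.1, 0.3]
gripper_width: 0.318
gripper_force: 0.0
```

Request:
{"api": "play_rows", "payload": {"commands": "0 0 0.3 0 0 0;0 0 0.4 0 0 0;0 0 0.6 0 0 0;0 0 0.6 0 0 0;0 0 0.8 0 0 0;0 0 0.9 0 0 0;-0.5 0 0.9 0 0 0;-0.5 0 0.9 0 0 0;-0.5 0 0 0 0 0;0 0 0 0 0 0"}}

```text
time_s: 12.0
tcp_pos: [0.4502, 0.1127, 0.2464]
ee_rot: [[-0.215, -0.977, 0.003], [-0.977, 0.215, 0.003], [-0.003, -0.002, -1.0]]
wrist_force: [0.5, 0.3, -0.4]
gripper_width: 0.324
gripper_force: 0.0
```

```bash
python3 - <<'E'
from h import *
np.set_printoptions(precision=4,suppress=True)
s=r.sense();print(s["time_s"],s["tcp_pos"],s["wrist_force"],s["gripper_width"])
p,d,W=pts("side"); cv2.imwrite("pics/s3.png",p); red(p,W)
p,d,W=pts("top"); red(p,W)
for p,W in [(p,W),(cv2.imread("pics/s3.png"),pts("side")[2])]:
    m=(p.max(2)<75)&(abs(W[...,0]-.61)<.05)&(abs(W[...,1]-.09)<.06)&(W[...,2]>.08)&(W[...,2]<.15)
    m=cv2.erode(m.astype(np.uint8),np.ones((3,3)))>0
    P=W[m];
    if len(P)>20:
        c=P.mean(0);n=np.linalg.svd(P-c,full_matrices=False)[2][2];n*=np.sign(n[2]);print(len(P),c,n)
E
```

```text
12.0 [0.4502 0.1127 0.2464] [ 0.4674  0.2634 -0.4135] 0.32409369445236746
150 x -136.0 -90.0 z 36.0 98.0 x at top -122.0 x low -98.0
88 x -132.0 -86.0 z 35.0 101.0 x at top -119.0 x low -87.0
2146 [0.6131 0.0877 0.114 ] [ 0.0001 -0.0005  1.    ]
1949 [0.6071 0.0932 0.1113] [ 0.0012 -0.0024  1.    ]
```

View pics/s3.png

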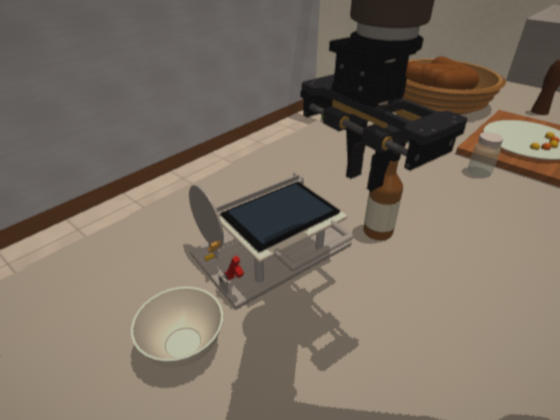

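The board lies flat on its rests (tilt under 0.003 rad) at (280,215), and the pawl is thrown out at (235,268). The bottle and bowl haven't moved, and the gripper is clear.

```bash
python3 -c "
from station import r
print(r.finish_job())"
```

```text
the job is handed in; nothing more can be done
None
```

The stand is folded flat with the red pawl thrown clear, the oil bottle and bowl were not disturbed, and the job was handed in at about 12 s of the 42 s allowed (the hand-in call returned no verdict).

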